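Load the top sample tray onto the transfer stage and jog it in front of the reader

ROBOT

A 6-joint arm with a two-finger parallel gripper is mounted at the origin on a cart in front of the work surface, level with it; the furniture and walls round the work are solid. World frame = base frame: x ahead of the robot, y to its left, z up, the work surface at z = 0. Lengths are in m, angles in rad, forces in N, time in s.
With the tool pointing down it reaches from about 0.375 to 0.975 m from the base axis. Payload 3.8 kg.
Tool frame: the origin (TCP) lies midway between the tips of the shut fingers; the grasp point (between the pads) lies 19 mm behind it (bot.grip_point_offset is the z of the grasp point in the tool frame, in m); z points along the fingers, y is the line along which they close (so a half turn about z gives the same grasp; the last joint's range is limited). The gripper opens to 85 mm and grips with 20 to 120 N. Pads are 22 mm wide; open, the fingers measure 114 mm over their backs; the gripper's body (76 mm by 85 mm) begins 54 mm behind the grasp point. The pads swing forward as they close: fully open they stand 13 mm farther back than shut.
Start: joints at [-1.384, 0.264, 1.604, -0, 1.274, -0.037], TCP at [0.15, -0.658, 0.231] pointing down, gripper open.
Joint ranges: [-2.63, 2.63], [-0.94, 2.18], [0.31, 2.57], [-1.31, 4.45], [0, 2.66], [-2.55, 2.55]. Speed limits (rad/s): [2.57, 2.57, 3.14, 3.14, 3.14, 3.14].

INTERFACE

Orientations are given as a rotation vector (axis times angle).
In Python, from workcell import sensors, optics, order, bot gives the robot as it stands.
- The arm moves only by the tool play_rows, never from a script. Its argument "commands" is a list of rows, each a list of 6 numbers: the shift along the tool's x, y, z in cm, then the turn, a rotation vector about the tool's x, y, z in rad. In form: [[dx, dy, dz, wx, wy, wz], ...]. A call has 1 to 5 rows; each row shifts and turns the commanded pose from where the row before left it, along the tool's axes as they then stand; what a row does not reach is not made up. A row lasts 1/12 s, in which the tool goes at most 41.7 mm and 7.16 degrees, less where a joint would pass 70% of its speed; a pose out of reach is approached as far as the arm can. A call with a gripper value outside its range is refused whole. "grip" is the closure, from 0 (fully open) to 1 (shut), set as the call begins (left out, the last holds). The fingers move at their own pace and stop on an object; "force" is the grip in N (left out, the last holds). Time passes only in rows, so rows that do not move let the fingers close. It gives the time, the measured TCP pose, the force, the opening and the grip force at its end, in the units of the state.
- sensors.read_state(): the state, without advancing time (a new reading comes with each control period).
- optics.read_camera(name): name is "side" or "top"; returns the picture (384x512x3 uint8, red, green, blue); there is no depth.
- optics.camera_info(name): a dict with "mtx" (3x3 intrinsics, pixels), "R" (3x3) and "t" (3): a world point X has camera coordinates R X + t. Camera axes: x right, y down, z forward; pixel columns grow to the right and rows downward; lengths in m; the calibration is good to about 2 mm. A picture is of the moment at which its call begins. camera_info takes no time and is no camera call.
- order.finish_job(): hands the job in; it is judged then, once.
The state is a dict: "time": time; "q": joint angles; "joint_vel": joint speeds; "joint_torque": joint torques, N m; "tool_pos": TCP position; "tcp_rot": TCP orientation; "wrist_force": force on the tool from outside, world axes, zero at the start; "torque": the same for the moment, N m; "width": opening from 0.0 (shut) to 1.0 (fully open); "grip_force": force on a finger pad.
Only numpy, scipy, OpenCV 4.12 (cv2) and the standard library are available. Lean on these libraries where they do the work, as an engineer would, in place of code of your own. Each camera call takes 0.05 s, during which the arm holds its last target. There are 200 camera calls.

TASK

Lift only the top tray off the nest of sample trays, leaving the others nested in the stand, and set it down upright on the middle of the transfer stage's deck, midway between the two pusher bars, with its long side across the deck. Then tilt the jog stick smoothly all the way to the reader's side, so that the bars slide the tray in front of the tall reader, hold it there for two seconds, and let the stick spring back upright. Do not touch the stage itself with the robot, and do not knock over or shift the solvent bottle, beaker or film carton.

Things in the scene. Friction and masses are not known exactly. Their poses are not given: they have to be found in the camera images.
- tray_top: Top one of three equal stepped aluminium trays, 92 (x) x 60 (y) x 40 mm (z), open on top, walls 3 mm, 90 g. Origin: centre of its underside, z up. z = 0 to 18 mm: a narrower foot, 82 x 50 mm; z = 18 to 40 mm: a straight-sided collar, 92 x 60 mm. Grip the collar across its 60 mm width (along its y). Only the top 22 mm of the pile belong to this tray: fingers reaching deeper grip the next one too.
- tray_middle: The second tray of the nest, equal to tray_top, origin 22 mm below that of tray_top. The top tray's foot hangs inside it with 2 mm play all round and the top tray's collar rests on its rim: the collars stand on one another without a gap. It must stay where it is.
- tray_stand: Fixed grey plastic stand, 104 (x) x 70 (y) mm, floor 6 mm thick with a low rim 11 mm high, in which the bottom tray of the nest stands. Origin: centre of its underside. The nest's x and y are the stand's x and y; top of the whole nest 90 mm above the bench.
- stage_unit: Fixed transfer stage with a bright metal deck, 102 (x) x 252 (y) mm, 30 mm above the bench, between low guides along its y (inner faces 51 mm either side of the middle, 6 mm above the deck). Behind it (+x) a grey flange 12 mm high carries the reader and the low block. Origin: on the bench under the deck's centre.
- deck (a point): Centre of the deck's upper face, 30 mm above the bench; axes as stage_unit. The tray is to be set down here with its x along the deck's x (either way round): 10 mm play to each guide in x, 32 mm to each pusher bar in y. The tray must first stand within 16 mm of this point in y.
- pusher (a joint): Position of the two dark steel pusher bars, which slide together along the stage's y, m: 0 at rest, 0.1333 times the stick's angle in the same sense (stick to the console's +y: bars to the stage's +y), so 0.06 at full tilt. At rest their inner faces are 57 mm either side of the deck's centre; 84 mm long in x, top 16 mm above the deck.
- reader: Fixed white upright block, 28 x 28 x 80 mm high, with a round black lens toward the deck, on the flange behind the deck, 68 mm in x from the deck's centre and 28 mm to one side in y (which side varies). Origin: centre of its underside, 12 mm above the bench. At full tilt the bar leaves the tray's centre 28 mm to that side, level with the reader in y; it stays there when the bars go back.
- low_block: Fixed grey block, 28 x 28 x 26 mm, on the flange at the other side, 28 mm from the middle. Origin: centre of its underside.
- console: Fixed grey control box of the jog stick, 90 (x) x 100 (y) x 58 mm. Origin: centre of its underside. The stick stands up from it, 8 mm from the centre toward the console's +x, and tilts only toward the console's +y or -y. The console and the nest stand on opposite sides of the stage; which is where varies.
- jog_stick (a joint): Tilt of the jog stick, rad: 0 upright, +0.45 at its stop toward the console's +y, -0.45 toward its -y. A spring of 1.2 N m/rad brings it back to 0: full tilt takes about 7 N at the grip. The pivot lies 56 mm above the bench.
- stick_grip (a point): Point on the axis of the stick's black round grip, 85 mm from the pivot (141 mm above the bench when upright), where the grip is 30 mm across. The grip reaches from 36 to 104 mm from the pivot and tapers from 30 mm to 20 mm across toward its lower end; below it is a bare 12 mm shaft. z is the stick's axis.
- solvent_bottle: Loose white bottle with a blue cap, 64 mm across, 150 mm high, behind the stage; origin: centre of its underside. Leave alone.
- beaker: Loose glass beaker, 72 mm across, 93 mm high, at the front of the bench; origin: centre of its underside. Leave alone.
- film_carton: Loose blue carton, 50 x 130 x 50 mm, lying on the bench at the front left; origin: centre of its underside. Leave alone.

How it is judged:
By the outcome, as a careful person would: the job done as asked, in the order asked, and still so for the second after the job is handed in, with the robot touching nothing.
It also fails if it takes over 64 s, if anything falls off the work surface, if the arm or the gripper's body presses on something with over 40 N, if the wrist force passes 120 N, or if a joint passes its speed limit or range.

## Working session

There is one attempt and no reset: what is moved stays moved. The work goes in short steps, Python scripts to look and compute and a tool call to move; the robot and the scene stay as the last step left them, time stands still between calls to the robot, and variables do not carry over. Pictures are saved under pics/ and viewed, at most 10 in all, crops included, and the job is handed in when it is done.

Besides the shell and the picture viewer there is one more tool, called after "Emit:" in YAML: its name, and indented under it one key for each argument. play_rows: Moves the arm, as the interface text tells. Its arguments: {"type":"object","properties":{"commands":{"type":"array","items":{"type":"array","items":{"type":"number"}}},"grip":{"type":"number"},"force":{"type":"number"}},"required":["commands"]}

```bash
mkdir -p pics; python3 - <<'E'
from workcell import sensors, optics, bot
import cv2
for n in("side","top"):
    cv2.imwrite(f"pics/{n}0.png",optics.read_camera(n)[:,:,::-1]); i=optics.camera_info(n); print(n,i)
print(sensors.read_state(),bot.grip_point_offset)
E
```

```text
side {'mtx': array([[367.34670868,   0.        , 257.41486683],
       [  0.        , 367.34670868, 191.07349827],
       [  0.        ,   0.        ,   1.        ]]), 'R': array([[-8.99592289e-01, -4.36730710e-01,  6.29394911e-06],
       [-2.63264402e-01,  5.42269179e-01, -7.97894725e-01],
       [ 3.48461717e-01, -7.17781599e-01, -6.02796821e-01]]), 't': array([0.51219988, 0.10830704, 0.97651149])}
top {'mtx': array([[460.11895368,   0.        , 254.47436071],
       [  0.        , 460.11895368, 192.43711305],
       [  0.        ,   0.        ,   1.        ]]), 'R': array([[ 1.98355841e-02, -9.99802816e-01, -9.37546708e-04],
       [-9.85648957e-01, -1.93975307e-02, -1.67689799e-01],
       [ 1.67638547e-01,  4.25031704e-03, -9.85839364e-01]]), 't': array([0.23415286, 0.48437609, 1.18557776])}
{'time': 0.1, 'q': array([-1.38387763e+00,  2.64682818e-01,  1.60523965e+00,  2.42212471e-05,
        1.27373297e+00, -3.69386539e-02]), 'joint_vel': array([-0.00037798, -0.001815  , -0.00271242, -0.00069715,  0.00036344,
        0.00041982]), 'joint_torque': array([ 1.90792921e-04, -5.16705859e+01, -3.68589950e+01, -6.63872652e-05,
        6.30801034e-03,  4.13150127e-07]), 'tool_pos': array([ 0.14970064, -0.65750206,  0.23008198]), 'tcp_rot': array([-3.11988962e+00, -3.50659506e-01,  2.06353683e-04]), 'wrist_force': array([-0.31139081,  0.13744483,  0.21063236]), 'torque': array([ 0.02330063,  0.03272398, -0.00963371]), 'grip_force': 0.0, 'width': 0.9973898624905753} -0.0187
```

View pics/side0.png

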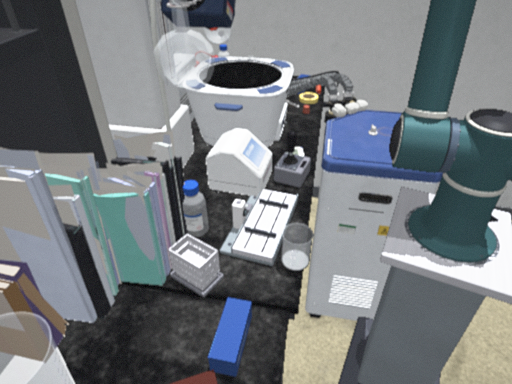

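View pics/top0.png

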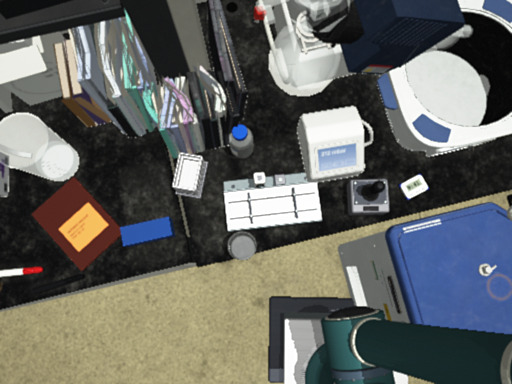

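Top view: nest at about (190,174), deck centre (272,205), reader (260,179), console (368,195) with its stick (375,187), bottle (240,140), beaker (241,245), carton (147,231). I'll enlarge both views.

```bash
python3 - <<'E'
import cv2
a=cv2.imread("pics/top0.png")[130:265,165:425]; cv2.imwrite("pics/t1.png",cv2.resize(a,None,fx=3,fy=3,interpolation=cv2.INTER_CUBIC))
a=cv2.imread("pics/side0.png")[140:300,155:325]; cv2.imwrite("pics/s1.png",cv2.resize(a,None,fx=3.7,fy=3.7,interpolation=cv2.INTER_CUBIC))
E
```

```text
(no output)
```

View pics/t1.png

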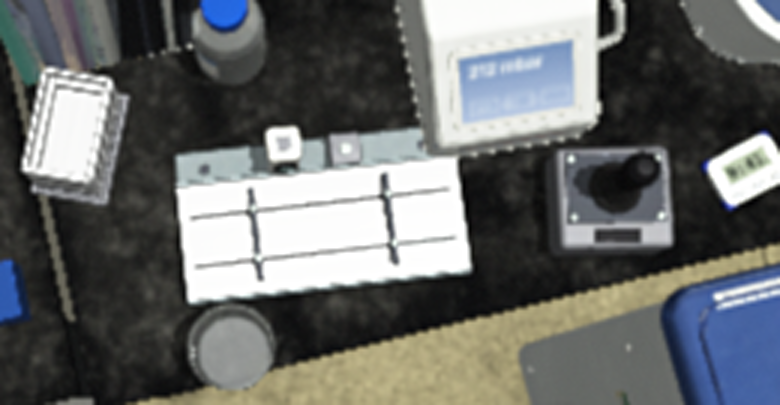

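View pics/s1.png

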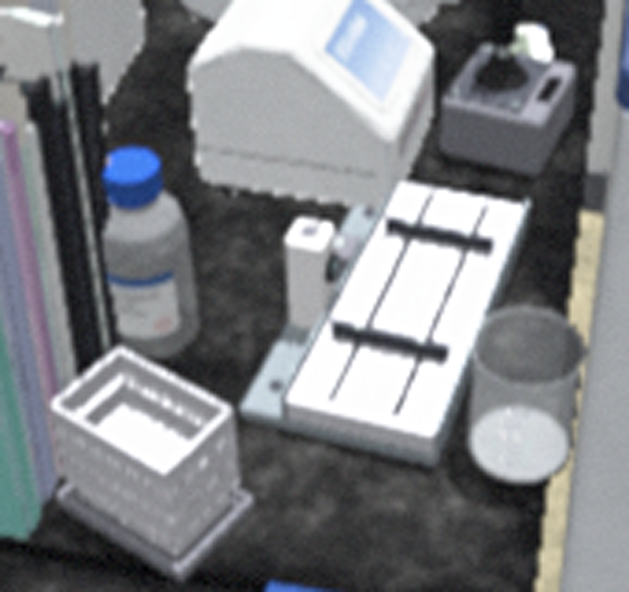

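Top crop: tray rim corners are roughly (47,67), (117,77), (97,190), (24,177). The deck runs (178,185)–(470,270), bars at columns 255 and 390, console top (560–670,150–248), grip top (640,168). The reader is on the left (+y) side. In the side crop the tray rim corners are at (122,348), (238,408), (165,472), (53,405).

```bash
cat >h.py <<'E'
import numpy as np, cv2
from workcell import sensors, optics, bot
def cast(n,uv,z):
    i=optics.camera_info(n);R,t=i["R"],i["t"];C=-R.T@t
    uv=np.atleast_2d(np.array(uv,float))
    d=(R.T@np.linalg.inv(i["mtx"])@np.c_[uv,np.ones(len(uv))].T).T
    return C+d*((z-C[2])/d[:,2])[:,None]
def proj(n,X):
    i=optics.camera_info(n);p=(i["mtx"]@(i["R"]@np.atleast_2d(X).T+i["t"][:,None])).T
    return p[:,:2]/p[:,2:]
def rect(n,z,mask,s=1):
    cs,_=cv2.findContours(mask.astype(np.uint8),0,1); c=max(cs,key=cv2.contourArea)
    w=cast(n,c[:,0],z)[:,:2]
    (cx,cy),(a,b),ang=cv2.minAreaRect((w*1000).astype(np.float32))
    return np.round([cx,cy,a,b,ang],1)
E
python3 - <<'E'
from h import *
np.set_printoptions(precision=4,suppress=True)
T=cv2.imread("pics/top0.png");S=cv2.imread("pics/side0.png")
def box(g,u0,v0,u1,v1):
    m=np.zeros_like(g,bool);m[v0:v1,u0:u1]=1;return m
g=T.min(2)
for th in(150,175,200,225): print("tray",th,rect("top",.09,(g>th)&box(g,168,148,212,202)))
for th in(150,190,220): print("deck",th,rect("top",.03,(cv2.morphologyEx((g>th).astype(np.uint8),3,np.ones((9,9)))>0)&box(g,218,180,328,235)))
tc=lambda p:np.array(p)/3+[165,130]-[.33,.33]
sc=lambda p:np.array(p)/3.7+[155,140]-[.37,.37]
print("tray top corners",cast("top",tc([[47,67],[117,77],[97,190],[24,177]]),.09)[:,:2])
print("tray side corners",cast("side",sc([[122,348],[238,408],[165,472],[53,405]]),.09)[:,:2])
print("deck top",cast("top",tc([[178,185],[460,157],[470,270],[188,302]]),.03)[:,:2])
print("deck side",cast("side",sc([[402,182],[530,203],[432,440],[288,408]]),.036)[:,:2])
print("bars top ends",cast("top",tc([[252,187],[260,280],[385,173],[394,263]]),.046)[:,:2])
print("bars side ends",cast("side",sc([[336,326],[447,350],[390,225],[492,243]]),.046)[:,:2])
print("reader top",cast("top",tc([[283,142]]),.092),cast("side",sc([[312,233]]),.092))
print("console top",cast("top",tc([[565,152],[667,150],[670,243],[558,248]]),.058)[:,:2])
print("console side",cast("side",sc([[485,42],[577,65],[538,120],[443,92]]),.058)[:,:2])
# grip black blob
b=(T.max(2)<40)&box(g,360,175,387,203)
cs,_=cv2.findContours(b.astype(np.uint8),0,1)
for c in cs:
    if cv2.contourArea(c)>8: print(cv2.boundingRect(c),cv2.contourArea(c))
print("grip tip top",cast("top",tc([[641,168]]),.16), "bottom shaft",cast("top",tc([[610,190]]),.06))
print("C",cast("top",[[0,0]],1.3)*0+[0],[-optics.camera_info(n)["R"].T@optics.camera_info(n)["t"] for n in("top","side")])
E
```

```text
tray 150 [523.7 418.3  63.6  95.1  80.9]
tray 175 [524.1 417.6  61.3  93.2  81.2]
tray 200 [523.5 418.5  59.2  91.   80.7]
tray 225 [516.7 416.5  58.2  81.8  75.3]
deck 150 [443.9 186.1 145.8 278.3   1.1]
deck 190 [457.8 196.7 127.  251.2   7.6]
deck 220 [458.  196.6 126.5 251.    7.6]
tray top corners [[0.574  0.4381]
 [0.5663 0.3771]
 [0.467  0.3904]
 [0.477  0.4532]]
tray side corners [[0.5603 0.3847]
 [0.4697 0.3972]
 [0.4814 0.4575]
 [0.5693 0.4429]]
deck top [[0.4829 0.3258]
 [0.5135 0.0728]
 [0.4115 0.0643]
 [0.3781 0.3137]]
deck side [[0.5078 0.0877]
 [0.4076 0.0691]
 [0.3758 0.3245]
 [0.4704 0.3399]]
bars top ends [[0.4797 0.2591]
 [0.3973 0.2503]
 [0.4946 0.1415]
 [0.4145 0.1331]]
bars side ends [[0.473  0.2673]
 [0.3959 0.2558]
 [0.4875 0.1521]
 [0.4114 0.1386]]
reader top [[0.5114 0.2326 0.092 ]] [[0.5069 0.2355 0.092 ]]
console top [[ 0.5143 -0.0158]
 [ 0.5178 -0.1055]
 [ 0.4354 -0.1058]
 [ 0.4291 -0.0083]]
console side [[ 0.5174 -0.104 ]
 [ 0.4318 -0.103 ]
 [ 0.4322 -0.0094]
 [ 0.5181 -0.0139]]
(361, 181, 24, 20) 261.5
(360, 175, 25, 4) 59.5
grip tip top [[ 0.4818 -0.0548  0.16  ]] bottom shaft [[ 0.4808 -0.0541  0.06  ]]
C [[0. 0. 0.]] [array([0.274 , 0.2385, 1.2502]), array([0.149 , 0.8659, 0.6751])]
```

```bash
python3 - <<'E'
from h import *
np.set_printoptions(precision=3,suppress=True)
T=cv2.imread("pics/top0.png");S=cv2.imread("pics/side0.png")
p=lambda *a:print(*a)
p("bottle cap top",cast("top",[[239,131]],.15),cast("side",[[191,187]],.145))
p("books base side (z0)",cast("side",[[165,283],[95,320],[182,237]],0)[:,:2])
p("books base top (z0)",cast("top",[[177,154],[213,148],[240,125]],0)[:,:2])
p("device base side",cast("side",[[209,188],[255,195]],0)[:,:2],"top",cast("top",[[308,182],[364,177]],0)[:,:2])
# device upper edge, triangulate top apex corners
p("blue box lid top z=0,.1,.2",[cast("top",[[388,230],[500,207]],z)[:,:2] for z in(0,.1,.2)],[cast("side",[[327,120],[323,170]],z)[:,:2] for z in(0,.1,.2)])
g=S.min(2)
# tray rim in side image, subpixel corners near guesses; deck corners in both
def sub(im,pts):
    gr=cv2.cvtColor(im,cv2.COLOR_BGR2GRAY);return cv2.cornerSubPix(gr,np.array(pts,np.float32),(3,3),(-1,-1),(3,30,.01))
tc=lambda q:np.array(q)/3+[165,130]-[.33,.33]
sc=lambda q:np.array(q)/3.7+[155,140]-[.37,.37]
a=sub(T,tc([[47,67],[117,77],[97,190],[24,177]]));w=cast("top",a,.09)[:,:2];p("tray top",w,w.mean(0))
a=sub(S,sc([[122,348],[238,408],[165,472],[53,405]]));w=cast("side",a,.09)[:,:2];p("tray side",w,w.mean(0))
def bars(im,n,boxes):
    for (u0,v0,u1,v1) in boxes:
        m=im.max(2)[v0:v1,u0:u1]<95
        k,l,st,ce=cv2.connectedComponentsWithStats(m.astype(np.uint8)); j=1+np.argmax(st[1:,4]); 
        yx=np.argwhere(l==j); w=cast(n,yx[:,::-1]+[u0,v0],.046)[:,:2]
        (c,s,an)=cv2.minAreaRect((w*1000).astype(np.float32)); p(n,"bar",st[j],c,s,an)
bars(T,"top",[(245,190,256,226),(289,185,301,220)])
bars(S,"side",[(243,224,280,242),(257,196,292,212)])
E
```

```text
bottle cap top [[0.615 0.285 0.15 ]] [[0.608 0.29  0.145]]
books base side (z0) [[0.577 0.469]
 [0.649 0.61 ]
 [0.63  0.327]]
books base top (z0) [[0.591 0.463]
 [0.611 0.363]
 [0.679 0.289]]
device base side [[0.68  0.113]
 [0.537 0.083]] top [[ 0.519  0.096]
 [ 0.536 -0.059]]
blue box lid top z=0,.1,.2 [array([[ 0.39 , -0.121],
       [ 0.459, -0.43 ]]), array([[ 0.381, -0.092],
       [ 0.445, -0.376]]), array([[ 0.372, -0.064],
       [ 0.43 , -0.323]])] [array([[ 0.494, -0.497],
       [ 0.395, -0.136]]), array([[ 0.443, -0.295],
       [ 0.359,  0.012]]), array([[ 0.392, -0.093],
       [ 0.322,  0.161]])]
tray top [[0.574 0.439]
 [0.566 0.383]
 [0.467 0.39 ]
 [0.483 0.456]] [0.522 0.417]
tray side [[0.564 0.383]
 [0.471 0.398]
 [0.481 0.46 ]
 [0.572 0.442]] [0.522 0.421]
top bar [ 5 19  1  2  2] (432.9225158691406, 254.55145263671875) (2.659304141998291, 0.0) -178.77003479003906
top bar [ 3 10  4 14 15] (456.7716979980469, 138.92843627929688) (35.545677185058594, 3.1251986026763916) 11.543489456176758
side bar [ 3  4 30  9 78] (433.0942687988281, 266.7183532714844) (76.01748657226562, 11.40788459777832) 7.346303939819336
side bar [ 3  4 28  8 66] (449.7446594238281, 148.72219848632812) (77.11347198486328, 10.867512702941895) 8.022420883178711
```

Emit:
play_rows:
  commands:
    - [3, 0, -3, 0, 0, 0]
    - [3, 0, -3, 0, 0, 0]
    - [3.5, -1.5, 0, 0, 0, 0]
    - [3.5, -1.5, 0, 0, 0, 0]
    - [3.5, -1.5, 0, 0, 0, 0]
  grip: 0

```text
time: 0.52
tool_pos: [0.3007, -0.5773, 0.2906]
tcp_rot: [3.121, 0.349, 0.001]
wrist_force: [0.9, -0.3, 1.2]
width: 1.002
grip_force: 0.0
```

Emit:
play_rows:
  commands:
    - [0, 0, 0, 0, 0, 0.125]
    - [0, 0, 0, 0, 0, 0.125]
    - [0, 0, 0, 0, 0, 0.125]
    - [0.3, -4, 0, 0, 0, 0]
    - [0.3, -4, 0, 0, 0, 0]

```text
time: 0.93
tool_pos: [0.3173, -0.4996, 0.2885]
tcp_rot: [-3.13, 0.241, 0.002]
wrist_force: [0.4, 0.3, 0.0]
width: 1.0
grip_force: 0.0
```

Emit:
play_rows:
  commands:
    - [0.3, -4, 0, 0, 0, 0]
    - [0.3, -4, 0, 0, 0, 0]
    - [0.3, -4, 0, 0, 0, 0]
    - [0.3, -4, 0, 0, 0, 0]
    - [0.3, -4, 0, 0, 0, 0]

```text
time: 1.35
tool_pos: [0.3623, -0.3022, 0.2897]
tcp_rot: [-3.132, 0.238, 0.001]
wrist_force: [0.5, 0.3, -0.5]
width: 1.0
grip_force: 0.0
```

Emit:
play_rows:
  commands:
    - [0.3, -4, 0, 0, 0, 0]
    - [0.3, -4, 0, 0, 0, 0]
    - [0.3, -4, 0, 0, 0, 0]
    - [0.3, -4, 0, 0, 0, 0]
    - [0.3, -4, 0, 0, 0, 0]

```text
time: 1.77
tool_pos: [0.4071, -0.1069, 0.2899]
tcp_rot: [-3.133, 0.238, -0.0]
wrist_force: [0.3, 0.1, 0.2]
width: 1.0
grip_force: 0.0
```

Emit:
play_rows:
  commands:
    - [0.3, -4, 0, 0, 0, 0]
    - [0.3, -4, 0, 0, 0, 0]
    - [0.3, -4, 0, 0, 0, 0]
    - [0.3, -4, 0, 0, 0, 0]
    - [0.3, -4, 0, 0, 0, 0]

```text
time: 2.18
tool_pos: [0.4521, 0.0887, 0.29]
tcp_rot: [3.132, -0.237, 0.0]
wrist_force: [0.7, -0.1, -0.2]
width: 1.001
grip_force: 0.0
```

Emit:
play_rows:
  commands:
    - [0.2, -4, 0, 0, 0, 0]
    - [0.2, -4, 0, 0, 0, 0]
    - [0.2, -4, 0, 0, 0, 0]
    - [0.2, -2, 0, 0, 0, 0]
    - [0.2, -1, 0, 0, 0, 0]

```text
time: 2.6
tool_pos: [0.4847, 0.2363, 0.2894]
tcp_rot: [-3.133, 0.232, 0.002]
wrist_force: [-0.9, 0.3, 0.2]
width: 0.998
grip_force: 0.0
```

Emit:
play_rows:
  commands:
    - [0.2, -4, 0, 0, 0, 0]
    - [0.2, -4, 0, 0, 0, 0]
    - [0.2, -4, 2, 0, 0, 0]
    - [0.1, -4, 2, 0, 0, 0]
    - [0, -2.6, 2, 0, 0, 0]

```text
time: 3.02
tool_pos: [0.5198, 0.4129, 0.2327]
tcp_rot: [-3.131, 0.237, -0.002]
wrist_force: [0.4, 0.1, -0.4]
width: 1.004
grip_force: 0.0
```

Emit:
play_rows:
  commands:
    - [0, 0, 3, 0, 0, 0]
    - [0, 0, 3, 0, 0, 0]
    - [0, 0, 2, 0, 0, 0]
    - [0, 0, 0, 0, 0, 0]
    - [0, 0, 0, 0, 0, 0]

```text
time: 3.43
tool_pos: [0.518, 0.4091, 0.1511]
tcp_rot: [3.129, -0.238, -0.005]
wrist_force: [0.6, 0.2, 0.4]
width: 1.0
grip_force: 0.0
```

```bash
python3 - <<'E'
from h import *
S=optics.read_camera("side")[:,:,::-1].copy();T=optics.read_camera("top")[:,:,::-1]
cv2.imwrite("pics/s2f.png",S);cv2.imwrite("pics/t2f.png",T)
a=cv2.resize(S[170:310,130:270],None,fx=4,fy=4,interpolation=cv2.INTER_CUBIC)
b=cv2.resize(T[130:225,160:215],None,fx=4,fy=4,interpolation=cv2.INTER_CUBIC)
c=np.zeros((560,780,3),np.uint8);c[:,:560]=a;c[:380,560:]=b[:380,:220];cv2.imwrite("pics/g2.png",c)
s=sensors.read_state();print(s["tool_pos"],s["tcp_rot"],s["q"])
E
```

```text
[0.52011648 0.41085606 0.15487023] [-3.13100946  0.23839801 -0.00315977] [ 6.31075254e-01  2.93893815e-01  1.71074418e+00 -1.68460951e-04
  1.13443796e+00  2.35393121e+00]
```

View pics/g2.png

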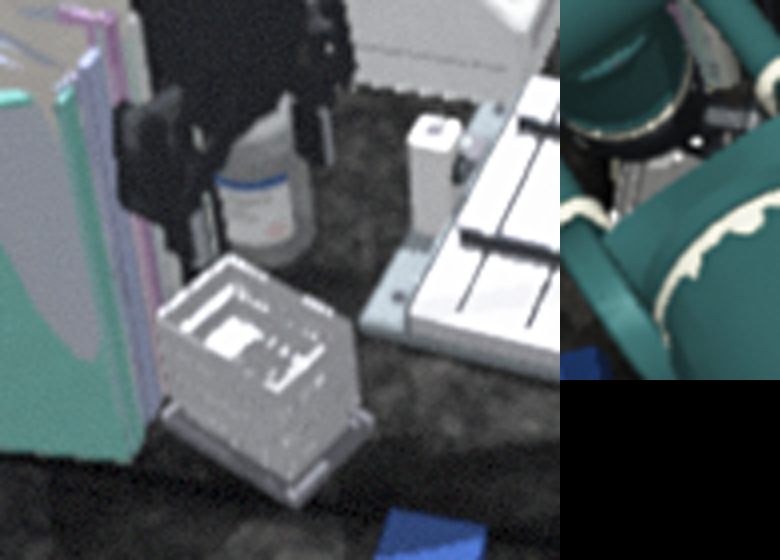

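The side view shows the gripper over the nest with fingertips at about full-image (181,237) and (210,211). The rim's back corner is at (188,234). I'll check the fingertip midpoint against the TCP.

```bash
python3 - <<'E'
from h import *
print(cast("side",[[196,224.3],[181,237.5],[210.5,211]],.165),proj("side",[.519,.411,.165]))
print(np.mean([sensors.read_state()["tool_pos"]],0))
E
```

```text
[[0.5079868  0.41571741 0.165     ]
 [0.5131293  0.46111195 0.165     ]
 [0.50353005 0.36648003 0.165     ]] [[192.80298549 221.35750523]]
[0.52011648 0.41085606 0.15487023]
```

Emit:
play_rows:
  commands:
    - [0.1, -0.7, 2, 0, 0, 0]
    - [0, 0, 2.5, 0, 0, 0]
    - [0, 0, 2, 0, 0, 0]
    - [0, 0, 1, 0, 0, 0]
    - [0, 0, 0, 0, 0, 0]

```text
time: 3.95
tool_pos: [0.5204, 0.4168, 0.0771]
tcp_rot: [3.131, -0.238, -0.002]
wrist_force: [-1.2, -1.1, -0.9]
width: 0.997
grip_force: 0.0
```

Emit:
play_rows:
  commands:
    - [0, 0, 0.5, 0, 0, 0]
    - [0, 0, 0, 0, 0, 0]
    - [0, 0, 0, 0, 0, 0]

```text
time: 4.2
tool_pos: [0.522, 0.4183, 0.0748]
tcp_rot: [-3.131, 0.237, -0.003]
wrist_force: [-0.6, -0.4, 0.7]
width: 0.999
grip_force: 0.0
```

```bash
python3 - <<'E'
from h import *
for i in range(3):
    S=optics.read_camera("side")[:,:,::-1].copy();s=sensors.read_state();print(s["tool_pos"],s["wrist_force"])
a=cv2.resize(S[180:290,140:250],None,fx=5,fy=5,interpolation=cv2.INTER_CUBIC)
cv2.imwrite("pics/g3.png",a)
E
```

```text
[0.52192023 0.41829636 0.07476182] [-1.13178275  0.05537508  0.43311424]
[0.52179077 0.41824747 0.07459766] [ 0.09330651 -0.06764112  0.41166275]
[0.52166258 0.41813046 0.07435451] [ 0.69651629  0.57620403 -0.39692056]
```

View pics/g3.png

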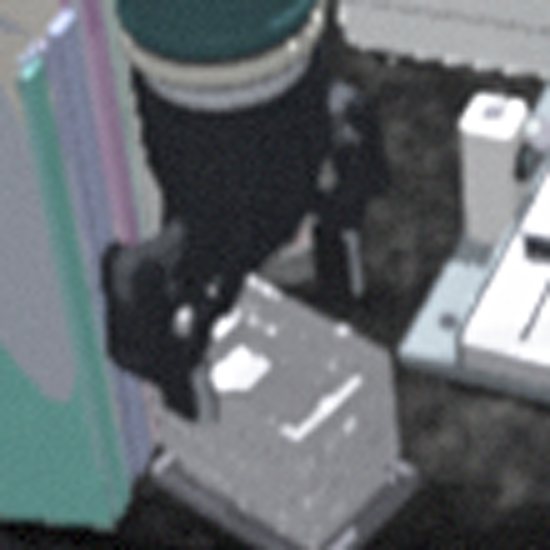

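The left finger is beside the rim on the +y side and the right finger is beyond the −y side, so the gripper straddles the tray. I'll go 6 mm lower and close in stages.

Emit:
play_rows:
  commands:
    - [0, 0, 0.3, 0, 0, 0]
    - [0, 0, 0.3, 0, 0, 0]
    - [0, 0, 0, 0, 0, 0]
  grip: 0.22
  force: 25

```text
time: 4.6
tool_pos: [0.5206, 0.4175, 0.0663]
tcp_rot: [3.132, -0.237, -0.001]
wrist_force: [0.5, 1.5, -0.0]
width: 0.781
grip_force: 0.2
```

Emit:
play_rows:
  commands:
    - [0, 0, 0, 0, 0, 0]
    - [0, 0, 0, 0, 0, 0]
  grip: 0.25

```text
time: 4.77
tool_pos: [0.5208, 0.4176, 0.0667]
tcp_rot: [3.132, -0.237, -0.001]
wrist_force: [-0.7, 0.5, -0.7]
width: 0.754
grip_force: 0.3
```

Emit:
play_rows:
  commands:
    - [0, 0, 0, 0, 0, 0]
    - [0, 0, 0, 0, 0, 0]
  grip: 0.27

```text
time: 4.93
tool_pos: [0.5209, 0.4177, 0.0669]
tcp_rot: [-3.133, 0.237, 0.0]
wrist_force: [0.1, 0.1, -0.1]
width: 0.731
grip_force: 0.4
```

Emit:
play_rows:
  commands:
    - [0, 0, 0, 0, 0, 0]
    - [0, 0, 0, 0, 0, 0]
    - [0, 0, 0, 0, 0, 0]
    - [0, 0, 0, 0, 0, 0]
  grip: 0.5
  force: 30

```text
time: 5.27
tool_pos: [0.5211, 0.4176, 0.0673]
tcp_rot: [-3.133, 0.237, -0.001]
wrist_force: [0.4, -0.6, 1.5]
width: 0.699
grip_force: 33.0
```

Emit:
play_rows:
  commands:
    - [0, 0, -0.3, 0, 0, 0]
    - [0, 0, -0.3, 0, 0, 0]
    - [0, 0, -0.5, 0, 0, 0]
    - [0, 0, -0.5, 0, 0, 0]
    - [0, 0, 0, 0, 0, 0]

```text
time: 5.68
tool_pos: [0.5216, 0.4181, 0.0844]
tcp_rot: [-3.131, 0.237, -0.002]
wrist_force: [0.0, -0.5, -1.3]
width: 0.694
grip_force: 32.7
```

```bash
python3 - <<'E'
from h import *
S=optics.read_camera("side")[:,:,::-1].copy();s=sensors.read_state();print(s["tool_pos"],s["wrist_force"],s["width"],s["grip_force"])
a=cv2.resize(S[180:290,140:250],None,fx=5,fy=5,interpolation=cv2.INTER_CUBIC)
cv2.imwrite("pics/g4.png",a)
E
```

```text
[0.52151196 0.41797884 0.0840446 ] [-0.32188168  0.03873948 -0.8371785 ] 0.6951273274914782 32.703022956848145
```

View pics/g4.png

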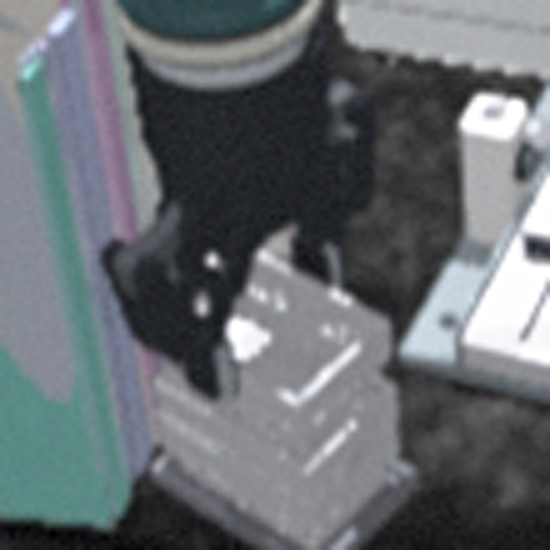

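Only the top tray lifted; the rim line of the next tray is visible at about (330,440) in the crop. Moving it to above the deck.

Emit:
play_rows:
  commands:
    - [0, 0, -1.5, 0, 0, 0]
    - [0, 0, -2, 0, 0, 0]
    - [0, 0, -2, 0, 0, 0]
    - [0, 0, -1.5, 0, 0, 0]
    - [-0.5, 2, 0, 0, 0, 0]

```text
time: 6.15
tool_pos: [0.5164, 0.4027, 0.158]
tcp_rot: [-3.125, 0.235, -0.012]
wrist_force: [1.0, 1.2, -0.6]
width: 0.698
grip_force: 32.9
```

Emit:
play_rows:
  commands:
    - [-0.7, 4, 0, 0, 0, 0]
    - [-0.8, 4, 0, 0, 0, 0]
    - [-0.8, 4, 0, 0, 0, 0]
    - [-0.8, 4, 0, 0, 0, 0]
    - [-0.7, 3, 0, 0, 0, 0]

```text
time: 6.57
tool_pos: [0.445, 0.2139, 0.1525]
tcp_rot: [3.131, -0.237, -0.002]
wrist_force: [0.1, -1.0, -1.5]
width: 0.692
grip_force: 33.1
```

Emit:
play_rows:
  commands:
    - [0, 1.7, 0, 0, 0, -0.09]
    - [0, 0, 0, 0, 0, -0.1]
    - [0, 0, 0, 0, 0, -0.09]
    - [0, 0, 0, 0, 0, 0]
    - [0, 0, 0, 0, 0, 0]

```text
time: 6.98
tool_pos: [0.4442, 0.1996, 0.1531]
tcp_rot: [-3.135, -0.198, -0.0]
wrist_force: [0.4, -0.7, -1.1]
width: 0.698
grip_force: 33.1
```

Emit:
play_rows:
  commands:
    - [0, 0, 2, 0, 0, 0]
    - [0, 0, 2.5, 0, 0, 0]
    - [0, 0, 2, 0, 0, 0]
    - [0, 0, 1, 0, 0, 0]
    - [0, 0, 0, 0, 0, 0]

```text
time: 7.4
tool_pos: [0.4419, 0.199, 0.0752]
tcp_rot: [3.133, 0.2, -0.009]
wrist_force: [-0.7, 0.4, -1.2]
width: 0.695
grip_force: 33.0
```

```bash
python3 - <<'E'
from h import *
S=optics.read_camera("side")[:,:,::-1].copy();s=sensors.read_state();print(s["tool_pos"],s["tcp_rot"],s["width"],s["grip_force"])
T=optics.read_camera("top")[:,:,::-1]
a=cv2.resize(S[180:275,215:310],None,fx=6,fy=6,interpolation=cv2.INTER_CUBIC)
b=cv2.resize(T[165:245,215:330],None,fx=2,fy=2,interpolation=cv2.INTER_CUBIC)
c=np.zeros((570,800,3),np.uint8);c[:,:570]=a;c[:160,570:]=b;cv2.imwrite("pics/g5.png",c)
E
```

```text
[0.44311742 0.1994785  0.07682501] [ 3.13417016  0.20096492 -0.00478472] 0.6930185993224551 33.00370752811432
```

View pics/g5.png

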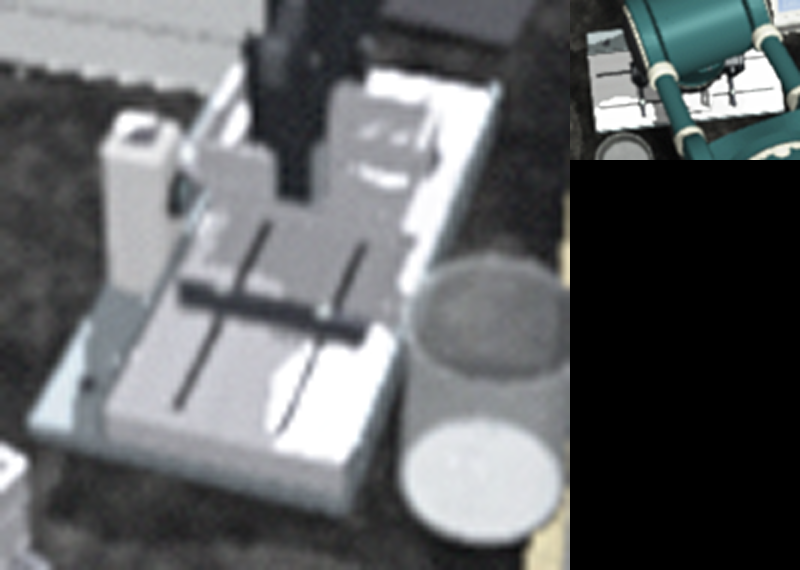

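In the side crop the near rim of the tray runs about (192,144)–(412,192). The near bar runs (182,290)–(365,330), and its ends are visible clear of the tray. I'll compare the two in stage axes.

```bash
python3 - <<'E'
from h import *
f=lambda p:np.array(p,float)/6+[215,180]-.4
w=cast("side",f([[192,144],[412,192]]),.099)[:,:2]; b=cast("side",f([[180,282],[368,326]]),.046)[:,:2]
print(w,b)
d=w.mean(0)-b.mean(0);ux=np.array([np.cos(.127),np.sin(.127)]);uy=np.array([-ux[1],ux[0]])
print("rim mid rel bar: x,y",d@ux,d@uy, "lens",np.linalg.norm(w[0]-w[1]),np.linalg.norm(b[0]-b[1]), [np.arctan2(*(q[0]-q[1])[::-1]) for q in(w,b)])
E
```

```text
[[0.48363537 0.23823627]
 [0.38965299 0.22680142]] [[0.47685766 0.26445527]
 [0.39524082 0.25433292]]
rim mid rel bar: x,y -0.002813836763850477 -0.02673415833160773 lens 0.09467546432862288 0.08224215084772495 [np.float64(0.12107507087105977), np.float64(0.1233926516410845)]
```

Aligned to within about 3 mm and 0.1°. I'll trim that and lower.

Emit:
play_rows:
  commands:
    - [0.2, 0.2, 0.8, 0, 0, 0]
    - [0, 0, 0.8, 0, 0, 0]
    - [0, 0, 0.5, 0, 0, 0]
    - [0, 0, 0.2, 0, 0, 0]
    - [0, 0, 0, 0, 0, 0]

```text
time: 7.92
tool_pos: [0.4459, 0.1977, 0.0543]
tcp_rot: [3.135, 0.202, -0.002]
wrist_force: [0.3, 0.2, -1.2]
width: 0.698
grip_force: 33.1
```

Emit:
play_rows:
  commands:
    - [0, 0, 0.1, 0, 0, 0]
    - [0, 0, 0.1, 0, 0, 0]
    - [0, 0, 0.1, 0, 0, 0]
    - [0, 0, 0, 0, 0, 0]

```text
time: 8.25
tool_pos: [0.4465, 0.198, 0.052]
tcp_rot: [-3.135, -0.202, -0.0]
wrist_force: [-0.8, 0.8, -1.1]
width: 0.697
grip_force: 33.1
```

Emit:
play_rows:
  commands:
    - [0, 0, 0.1, 0, 0, 0]
    - [0, 0, 0.1, 0, 0, 0]
    - [0, 0, 0.1, 0, 0, 0]
    - [0, 0, 0, 0, 0, 0]
    - [0, 0, 0, 0, 0, 0]

```text
time: 8.67
tool_pos: [0.4464, 0.1979, 0.0489]
tcp_rot: [3.135, 0.202, -0.0]
wrist_force: [-0.2, -0.0, -1.8]
width: 0.695
grip_force: 33.1
```

Emit:
play_rows:
  commands:
    - [0, 0, 0.1, 0, 0, 0]
    - [0, 0, 0, 0, 0, 0]
    - [0, 0, 0, 0, 0, 0]

```text
time: 8.92
tool_pos: [0.4464, 0.1979, 0.0479]
tcp_rot: [3.135, 0.202, -0.0]
wrist_force: [-0.1, 0.1, -1.0]
width: 0.696
grip_force: 33.1
```

Emit:
play_rows:
  commands:
    - [0, 0, 0.1, 0, 0, 0]
    - [0, 0, 0, 0, 0, 0]
    - [0, 0, 0, 0, 0, 0]

```text
time: 9.17
tool_pos: [0.4466, 0.198, 0.0473]
tcp_rot: [-3.135, -0.202, -0.0]
wrist_force: [-0.5, -1.0, 2.1]
width: 0.698
grip_force: 33.4
```

Emit:
play_rows:
  commands:
    - [0, 0, 0.05, 0, 0, 0]
    - [0, 0, 0, 0, 0, 0]
    - [0, 0, 0, 0, 0, 0]

```text
time: 9.42
tool_pos: [0.4467, 0.198, 0.0472]
tcp_rot: [-3.135, -0.202, -0.0]
wrist_force: [-2.6, -0.5, 6.8]
width: 0.696
grip_force: 33.9
```

Contact with the deck. Releasing and rising.

Emit:
play_rows:
  commands:
    - [0, 0, 0, 0, 0, 0]
    - [0, 0, 0, 0, 0, 0]
    - [0, 0, 0, 0, 0, 0]
    - [0, 0, -0.5, 0, 0, 0]
    - [0, 0, -1, 0, 0, 0]
  grip: 0.12

```text
time: 9.83
tool_pos: [0.4452, 0.1974, 0.0606]
tcp_rot: [3.134, 0.202, -0.005]
wrist_force: [-0.3, -0.4, -0.4]
width: 0.883
grip_force: 0.0
```

Emit:
play_rows:
  commands:
    - [0, 0, -2, 0, 0, 0]
    - [0, 0, -4, 0, 0, 0]
    - [0, 0, -4, 0, 0, 0]
    - [0, 0, -4, 0, 0, 0]
    - [0, 0, -4, 0, 0, 0]

```text
time: 10.25
tool_pos: [0.4461, 0.1978, 0.2443]
tcp_rot: [-3.135, -0.202, -0.001]
wrist_force: [0.9, 0.7, 0.7]
width: 0.878
grip_force: 0.0
```

Emit:
play_rows:
  commands:
    - [0, 0, -1, 0, 0, 0.06]
    - [0, 0, 0, 0, 0, 0.06]
    - [0.5, 4, 0, 0, 0, 0]
    - [0.5, 4, 0, 0, 0, 0]
    - [0.5, 4, 0, 0, 0, 0]
  grip: 0.2

```text
time: 10.67
tool_pos: [0.4626, 0.0775, 0.2529]
tcp_rot: [-3.141, -0.018, -0.003]
wrist_force: [1.0, 0.1, -0.2]
width: 0.8
grip_force: 0.0
```

Emit:
play_rows:
  commands:
    - [0.5, 4, 0, 0, 0, 0]
    - [0.5, 4, 0, 0, 0, 0]
    - [0.5, 3, 0, 0, 0, 0]
    - [0.5, 2.5, 0, 0, 0, 0]
    - [0, 0, 0, 0, 0, 0]

```text
time: 11.08
tool_pos: [0.4844, -0.0609, 0.2526]
tcp_rot: [3.139, 0.007, 0.003]
wrist_force: [0.4, -0.4, 0.0]
width: 0.798
grip_force: 0.0
```

```bash
python3 - <<'E'
from h import *
S=optics.read_camera("side")[:,:,::-1].copy();s=sensors.read_state();print(s["tool_pos"],s["tcp_rot"],s["width"],s["wrist_force"])
T=optics.read_camera("top")[:,:,::-1]
cv2.imwrite("pics/s6f.png",S);cv2.imwrite("pics/t6f.png",T)
a=cv2.resize(S[130:270,210:330],None,fx=4,fy=4,interpolation=cv2.INTER_CUBIC)
b=cv2.resize(T[165:235,215:315],None,fx=3,fy=3,interpolation=cv2.INTER_CUBIC)
c=np.zeros((560,780,3),np.uint8);c[:,:480]=a;c[:210,480:]=b;cv2.imwrite("pics/g6.png",c)
E
```

```text
[ 0.48397842 -0.05880971  0.25237277] [3.14117789e+00 7.44018721e-03 1.57353298e-03] 0.7987846611022469 [0.4385757  0.071291   0.10917104]
```

View pics/g6.png

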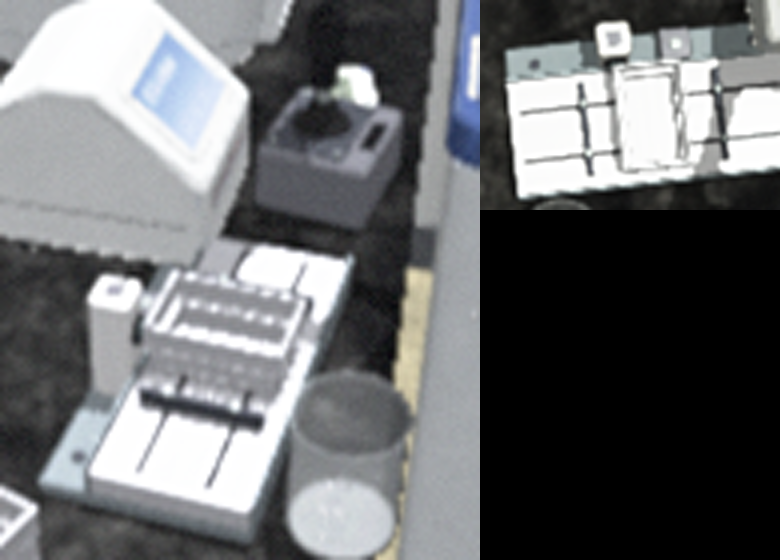

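The tray stands upright between the bars, square on the deck. In the crop the near bar is at (200,405) and the tray rim spans (145–310, 270–345). The stick is upright at (325,110). Lowering over the stick.

Emit:
play_rows:
  commands:
    - [0, 0, 3, 0, 0, 0]
    - [0, 0, 3, 0, 0, 0]
    - [0, 0, 2.5, 0, 0, 0]
    - [0, 0, 1, 0, 0, 0]
    - [0, 0, 0, 0, 0, 0]

```text
time: 11.6
tool_pos: [0.4812, -0.0552, 0.1537]
tcp_rot: [-3.14, -0.016, 0.009]
wrist_force: [0.7, -0.1, -0.2]
width: 0.801
grip_force: 0.0
```

Emit:
play_rows:
  commands:
    - [0, 0, 1, 0, 0, 0]
    - [0, 0, 1, 0, 0, 0]
    - [0, 0, 1, 0, 0, 0]
    - [0, 0, 0, 0, 0, 0]
    - [0, 0, 0, 0, 0, 0]

```text
time: 12.02
tool_pos: [0.4834, -0.0566, 0.1261]
tcp_rot: [-3.141, -0.014, 0.002]
wrist_force: [-0.6, 0.4, 0.7]
width: 0.798
grip_force: 0.0
```

Emit:
play_rows:
  commands:
    - [0, -0.2, 0, 0, 0, 0]
    - [0, -0.4, 0, 0, 0, 0]
    - [0, -0.4, 0, 0, 0, 0]
    - [0, -0.2, 0, 0, 0, 0]
    - [0, -0.2, 0, 0, 0, 0]

```text
time: 12.43
tool_pos: [0.4838, -0.0423, 0.1268]
tcp_rot: [3.142, 0.014, 0.001]
wrist_force: [-1.0, 0.4, -0.2]
width: 0.8
grip_force: 0.0
```

Emit:
play_rows:
  commands:
    - [0, -0.2, 0, 0, 0, 0]
    - [0, -0.2, 0, 0, 0, 0]
    - [0, -0.2, 0, 0, 0, 0]
    - [0, -0.2, 0, 0, 0, 0]
    - [0, -0.2, 0, 0, 0, 0]

```text
time: 12.85
tool_pos: [0.4836, -0.0328, 0.1266]
tcp_rot: [3.141, 0.014, 0.0]
wrist_force: [-0.4, -0.5, 1.7]
width: 0.801
grip_force: 0.7
```

Emit:
play_rows:
  commands:
    - [0, -0.2, 0, 0, 0, 0]
    - [0, -0.2, 0, 0, 0, 0]
    - [0, -0.2, 0, 0, 0, 0]
    - [0, -0.2, 0, 0, 0, 0]
    - [0, -0.2, 0, 0, 0, 0]

```text
time: 13.27
tool_pos: [0.4834, -0.0229, 0.1266]
tcp_rot: [3.141, 0.014, 0.0]
wrist_force: [-1.2, -2.5, 2.4]
width: 0.801
grip_force: 1.7
```

Emit:
play_rows:
  commands:
    - [0, -0.2, 0, 0, 0, 0]
    - [0, -0.2, 0, 0, 0, 0]
    - [0, -0.2, 0, 0, 0, 0]
    - [0, -0.2, 0, 0, 0, 0]

```text
time: 13.6
tool_pos: [0.4831, -0.0151, 0.1264]
tcp_rot: [3.14, 0.014, -0.001]
wrist_force: [-1.7, -6.3, 1.8]
width: 0.802
grip_force: 3.1
```

Emit:
play_rows:
  commands:
    - [0, -0.2, 0, 0, 0, 0]
    - [0, -0.2, 0, 0, 0, 0]
    - [0, -0.2, 0, 0, 0, 0]
    - [0, -0.2, 0, 0, 0, 0]
    - [0, -0.2, 0, 0, 0, 0]

```text
time: 14.02
tool_pos: [0.4826, -0.0057, 0.1255]
tcp_rot: [3.139, 0.015, -0.002]
wrist_force: [-0.0, -9.0, -2.7]
width: 0.796
grip_force: 3.7
```

Emit:
play_rows:
  commands:
    - [0, -0.2, 0, 0, 0, 0]
    - [0, -0.2, 0, 0, 0, 0]

```text
time: 14.18
tool_pos: [0.4824, -0.002, 0.1253]
tcp_rot: [3.139, 0.015, -0.003]
wrist_force: [0.0, -10.1, -3.1]
width: 0.8
grip_force: 3.9
```

Emit:
play_rows:
  commands:
    - [0, -0.2, 0, 0, 0, 0]
    - [0, -0.15, 0, 0, 0, 0]

```text
time: 14.35
tool_pos: [0.4823, -0.0004, 0.1251]
tcp_rot: [3.135, 0.017, -0.003]
wrist_force: [0.4, -20.4, -5.4]
width: 0.8
grip_force: 8.8
```

Emit:
play_rows:
  commands:
    - [0, -0.15, 0, 0, 0, 0]
    - [0, -0.1, 0, 0, 0, 0]

```text
time: 14.52
tool_pos: [0.4823, -0.0001, 0.125]
tcp_rot: [3.131, 0.019, -0.003]
wrist_force: [1.0, -28.0, -6.0]
width: 0.804
grip_force: 11.8
```

The stick is at its stop: y stands still while the force rises. Holding for two seconds.

Emit:
play_rows:
  commands:
    - [0, 0, 0, 0, 0, 0]
    - [0, 0, 0, 0, 0, 0]
    - [0, 0, 0, 0, 0, 0]
    - [0, 0, 0, 0, 0, 0]
    - [0, 0, 0, 0, 0, 0]

```text
time: 14.93
tool_pos: [0.4823, -0.0002, 0.125]
tcp_rot: [3.131, 0.017, -0.003]
wrist_force: [0.8, -24.4, -5.2]
width: 0.801
grip_force: 10.5
```

Emit:
play_rows:
  commands:
    - [0, 0, 0, 0, 0, 0]
    - [0, 0, 0, 0, 0, 0]
    - [0, 0, 0, 0, 0, 0]
    - [0, 0, 0, 0, 0, 0]
    - [0, 0, 0, 0, 0, 0]

```text
time: 15.35
tool_pos: [0.4823, -0.0002, 0.125]
tcp_rot: [3.131, 0.017, -0.003]
wrist_force: [0.2, -24.3, -4.8]
width: 0.801
grip_force: 10.5
```

Emit:
play_rows:
  commands:
    - [0, 0, 0, 0, 0, 0]
    - [0, 0, 0, 0, 0, 0]
    - [0, 0, 0, 0, 0, 0]
    - [0, 0, 0, 0, 0, 0]
    - [0, 0, 0, 0, 0, 0]

```text
time: 15.77
tool_pos: [0.4824, -0.0002, 0.125]
tcp_rot: [3.131, 0.017, -0.003]
wrist_force: [1.2, -24.5, -5.0]
width: 0.803
grip_force: 10.5
```

Emit:
play_rows:
  commands:
    - [0, 0, 0, 0, 0, 0]
    - [0, 0, 0, 0, 0, 0]
    - [0, 0, 0, 0, 0, 0]
    - [0, 0, 0, 0, 0, 0]
    - [0, 0, 0, 0, 0, 0]

```text
time: 16.18
tool_pos: [0.4823, -0.0002, 0.125]
tcp_rot: [3.131, 0.018, -0.003]
wrist_force: [0.6, -24.0, -4.6]
width: 0.802
grip_force: 10.5
```

Emit:
play_rows:
  commands:
    - [0, 0, 0, 0, 0, 0]
    - [0, 0, 0, 0, 0, 0]
    - [0, 0, 0, 0, 0, 0]
    - [0, 0, 0, 0, 0, 0]
    - [0, 0, 0, 0, 0, 0]

```text
time: 16.6
tool_pos: [0.4823, -0.0002, 0.125]
tcp_rot: [3.131, 0.017, -0.003]
wrist_force: [1.8, -23.8, -5.2]
width: 0.802
grip_force: 10.5
```

Emit:
play_rows:
  commands:
    - [0, 0, 0, 0, 0, 0]
    - [0, 0, 0, 0, 0, 0]
    - [0, 0, 0, 0, 0, 0]

```text
time: 16.85
tool_pos: [0.4823, -0.0002, 0.125]
tcp_rot: [3.131, 0.018, -0.003]
wrist_force: [0.5, -24.9, -4.7]
width: 0.798
grip_force: 10.5
```

Emit:
play_rows:
  commands:
    - [0, 0.3, 0, 0, 0, 0]
    - [0, 0.4, 0, 0, 0, 0]
    - [0, 0.4, 0, 0, 0, 0]
    - [0, 0.4, 0, 0, 0, 0]
    - [0, 0.4, 0, 0, 0, 0]

```text
time: 17.27
tool_pos: [0.4834, -0.0138, 0.1266]
tcp_rot: [-3.141, -0.014, -0.0]
wrist_force: [-1.0, -3.2, 2.8]
width: 0.797
grip_force: 1.6
```

Emit:
play_rows:
  commands:
    - [0, 0.4, 0, 0, 0, 0]
    - [0, 0.4, 0, 0, 0, 0]
    - [0, 0.4, 0, 0, 0, 0]
    - [0, 0.4, 0, 0, 0, 0]
    - [0, 0.4, 0, 0, 0, 0]

```text
time: 17.68
tool_pos: [0.4832, -0.0335, 0.1261]
tcp_rot: [-3.141, -0.014, 0.001]
wrist_force: [0.5, 1.0, -0.6]
width: 0.803
grip_force: 0.0
```

Emit:
play_rows:
  commands:
    - [0, 0.4, 0, 0, 0, 0]
    - [0, 0.4, 0, 0, 0, 0]
    - [0, 0.4, 0, 0, 0, 0]
    - [0, 0.4, 0, 0, 0, 0]
    - [0, 0.4, 0, 0, 0, 0]

```text
time: 18.1
tool_pos: [0.4836, -0.0541, 0.1264]
tcp_rot: [-3.141, -0.014, 0.0]
wrist_force: [-0.4, 0.5, -0.1]
width: 0.8
grip_force: 0.0
```

Emit:
play_rows:
  commands:
    - [0, 0, 0, 0, 0, 0]
    - [0, 0, -1, 0, 0, 0]
    - [0, 0, -2, 0, 0, 0]
    - [0, 0, -3, 0, 0, 0]
    - [0, 0, -3, 0, 0, 0]

```text
time: 18.52
tool_pos: [0.4827, -0.0534, 0.2172]
tcp_rot: [-3.141, -0.014, 0.003]
wrist_force: [1.1, 0.7, 0.7]
width: 0.803
grip_force: 0.0
```

Emit:
play_rows:
  commands:
    - [0, 0, -3, 0, 0, 0]
    - [0, 0, -2, 0, 0, 0]
    - [0, 0, 0, 0, 0, 0]
    - [0, 0, 0, 0, 0, 0]
    - [0, 0, 0, 0, 0, 0]

```text
time: 18.93
tool_pos: [0.4832, -0.0535, 0.266]
tcp_rot: [-3.141, -0.014, 0.001]
wrist_force: [-0.0, 0.2, -0.6]
width: 0.8
grip_force: 0.0
```

```bash
python3 - <<'E'
from h import *
S=optics.read_camera("side")[:,:,::-1].copy();s=sensors.read_state();print(s["tool_pos"],s["wrist_force"])
T=optics.read_camera("top")[:,:,::-1]
a=cv2.resize(S[130:305,160:325],None,fx=3.2,fy=3.2,interpolation=cv2.INTER_CUBIC)
b=cv2.resize(T[145:265,165:325],None,fx=1.6,fy=1.6,interpolation=cv2.INTER_CUBIC)
c=np.zeros((560,800,3),np.uint8);c[:,:528]=a;c[:192,528:784]=b;cv2.imwrite("pics/g7.png",c)
E
```

```text
[ 0.48274735 -0.05347358  0.26516897] [-0.53540196  0.10212324 -0.19092491]
```

View pics/g7.png

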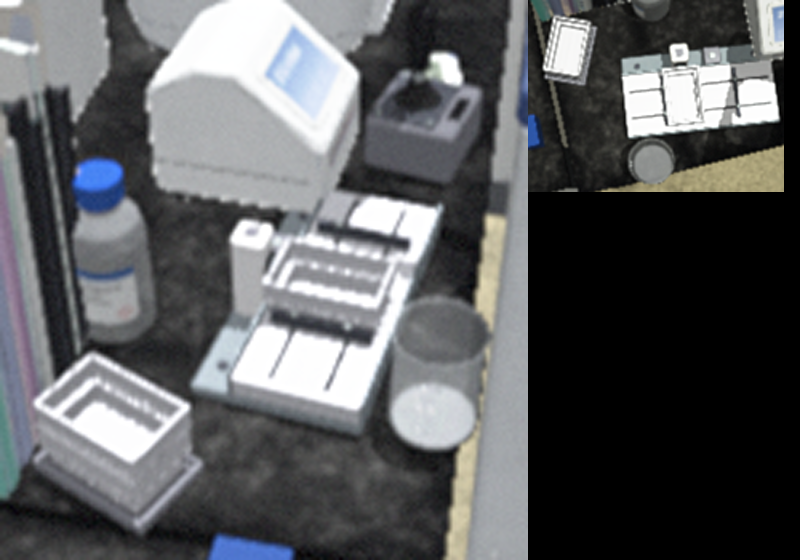

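The tray stands upright at (330,275) in the side crop, level with the reader at (250,265). The bars are back at rest, the stick is upright, the two other trays are still nested, and the bottle and beaker have not moved. Handing in.

```bash
python3 -c "
from workcell import order;print(order.finish_job())"
```

```text
the job is handed in; nothing more can be done
None
```

The job is handed in: the top tray was lifted off alone and set on the deck, and the stick was held at full tilt for about 2.3 s, then sprang back. In the last picture the tray stands upright in front of the reader.

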